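Take the relined setting board out of the lever press

TASK

The cherry setting board in the lever press has just had a new strip pressed into its groove. Swing the press's hold-down bar fully up by its red grip (it stays where it is left), then draw the board out from beneath it along the press bed through the open front, and lay it gently, groove up, wholly on the cork mat, leaving the bar open for the next board. Let go of everything and do not disturb the other things on the desk.

Things in the scene. Friction and masses are not known exactly. Their poses are not given: they have to be found in the camera images.
- press: black cast-iron C-frame lever press with brass plunger, fixed on the desk. Origin on the desk under the bed; z up, -x its open front (the board is drawn out to -x), +x the column, y across. Sizes here in its frame, mm: bed top z 25, x -85 to 160, y +-60; brass guide fences 8 high, x -30 to 60, inner faces y +-31.8; back stop x 63; hinge lugs x 30, y +-52 to +-60, up to z 63
- head_nose (a point): middle of the lower front edge of the press head, 55 mm in front of the press origin (x -55), z 165. The head reaches back from here to x 150, y +-30, z 165 to 250. Plunger (raised, fixed) at x -20 ends at z 78. Handle (fixed) is parked at the -y side, y -50 to -85, x 10 to 200, up to z 385
- holddown (a joint): hinge of the steel hold-down bar, rad: 0 down on the board, 0.8 fully open at its stop, just under and in front of the head. Starts at 0 to 0.03. Stiff hinge: it stays at whatever angle it is left; about 5 N upward at the red grip lifts it
- bar_hinge (a point): point on the bar's hinge axis (the press's y), midway between its arms: press x 30, z 52 mm. Arms 9 wide at y +-44.5 run forward to a crossbar 98 (y) x 18 x 11 mm, 119 to 137 mm from the hinge; with the bar down, a 44 wide lip under its front edge hangs 11 mm down in front of the board's end and locks it in
- bar_grip (a point): centre of the bar's red round grip: rod 13 in diameter, 52 long along the press's y, on a thin stem 35 mm in front of the crossbar. Bar down: 170 mm in front of the hinge axis, 12 above it, z 64, free space below it. It swings on an arc about the hinge; fully open at press x -80, z 182. Pinched across its two ends it pivots between the fingers; it can also be lifted from below
- board: cherry setting board, loose, 160 (x) x 60 (y) x 20 mm, 0.12 to 0.24 kg, pale strip in a groove along its top. Origin: centre of its underside; -x its front end, +z up. Starts on the bed between the fences, axes as the press's, origin at press x -20, z 25; its front end overhangs the bed by 15 mm. Bar open, its front end can be gripped across y, by a gripper leaning out 30 to 45 degrees to press -x
- board_front (a point): middle of the board's front end face, 80 mm from its origin along -x, 10 mm above its underside
- board_back (a point): middle of the board's back end face, 80 mm from its origin along +x, 10 mm above its underside
- mat: cork mat fixed flat on the desk, 150 (x) x 240 (y, the long way) x 4 mm thick. Origin: centre of its underside, on the desk
- can: olive tin collecting can, 91 mm in diameter, 110 high and a wire bail to 125, standing; origin: centre of its base; leave alone
- dish: clear ground-glass relaxing dish with lid, 132 mm in diameter, 78 high; origin: centre of its base; leave alone
- crucible: white porcelain crucible with lid, 62 mm in diameter, 62 high; origin: centre of its base; leave alone
- reading_glass: silver-rimmed reading glass lying flat, lens 98 mm in diameter, dark handle along its -x to 175 mm from the lens centre, 15 mm high; origin: under the lens centre; leave alone
- pin_box: open wooden pin box 120 x 80 x 35 mm; origin: centre of its base; leave alone
- pin_jar: glass jar with brass cap, 60 mm in diameter, 85 high; origin: centre of its base; leave alone
Things that resemble listed ones, but are neither listed nor needed, are in the scene too. Leave any yellow look-alike of the board alone.

How it is judged (in metres and radians):
On the way, in this order (a step that is already met when the one before it is completed fails the run):
1. the hold-down bar is swung up to at least 0.65 rad, the board not yet drawn (within 20 mm of its start) (value of joint holddown above 0.65 rad and distance of board from where it was at the start of the episode below 0.02 m), for 0.2 s.
2. the board is drawn at least 70 mm out along the press bed, its middle within 25 mm of the bed's centre line and less than 35 mm above the bed, the bar still open (x of board in the frame of press below -0.09 m and y of board in the frame of press between -0.025 and 0.025 m and z of board in the frame of press below 0.06 m and value of joint holddown above 0.6 rad), for 0.05 s.
At the end, for the whole second after the job is handed in: the board lies flat (within 0.08 rad) and at rest, groove up, on the cork mat with both ends' middles inside the mat and at least 22 mm in from its long edges; the hold-down bar still stands open (over 0.6 rad) (x of board_front in the frame of mat between -0.053 and 0.053 m and y of board_front in the frame of mat between -0.122 and 0.122 m and x of board_back in the frame of mat between -0.053 and 0.053 m and y of board_back in the frame of mat between -0.122 and 0.122 m and height (world z) of board below 0.01 m and angle between board's own z axis and vertical below 0.08 rad and linear speed of board below 0.02 m/s and value of joint holddown above 0.6 rad); the robot touches nothing.
It fails at once if the board is dropped: it moves faster than 0.6 m/s without being held (linear speed of board above 0.6 m/s and contact force between the fingers and board below 0.1 N).
It fails at once if another thing on the desk is disturbed (moved more than 30 mm) (distance of any of can, dish, crucible, reading_glass, pin_box, pin_jar from where it was at the start of the episode above 0.03 m).
It also fails if it takes over 53 s, if anything falls off the work surface, if the arm or the gripper's body presses on something with over 40 N, if the wrist force passes 120 N, or if a joint passes its speed limit or range.

ROBOT

A 6-joint arm with a two-finger parallel gripper is mounted at the origin on the work surface. World frame = base frame: x ahead of the robot, y to its left, z up, the work surface at z = 0. Lengths are in mm, angles in rad, forces in N, time in s.
With the tool pointing down it reaches from about 350 to 975 mm from the base axis. Payload 7.1 kg.
Tool frame: the origin (TCP) lies midway between the tips of the shut fingers; the grasp point (between the pads) lies 19 mm behind it (ctrl.grasp_offset is the distance from the TCP to the grasp point, in mm); z points along the fingers, y is the line along which they close (so a half turn about z gives the same grasp; the last joint's range is limited). The gripper opens to 88 mm and grips with 3 to 60 N. Pads are 20 mm wide; open, the fingers measure 115 mm over their backs; the gripper's body (75 mm by 178 mm) begins 61 mm behind the grasp point.
Start: joints at [1.331, 0.423, 1.63, -0, 1.089, -0.019], TCP at [136.85, 609.817, 222.675] pointing down, gripper open.
Joint ranges: [-3, 3], [-0.9, 2.11], [0.09, 2.58], [-1.31, 4.45], [0.11, 2.69], [-2.54, 2.54]. Speed limits (rad/s): [2.39, 2.39, 3.01, 3.14, 3.14, 3.14].

INTERFACE

Orientations are given as a rotation vector (axis times angle).
In Python, from workcell import sensors, viewer, ctrl gives the robot as it stands. The module is installed in compiled form; this text tells all that it offers.
- The arm moves only by the shell command python3 -m handwheel 'ROWS'. ROWS is JSON, a list of rows, each a list of 7 numbers: the shift along the tool's x, y, z in mm, then the turn, a rotation vector about the tool's x, y, z in rad, then the closure, from 0 (fully open) to 1 (shut). In form: [[x, y, z, rx, ry, rz, jaw], ...]. A call has 1 to 10 rows; each row shifts and turns the commanded pose from where the row before left it, along the tool's axes as they then stand; what a row does not reach is not made up. A row lasts 1/8 s, in which the tool goes at most 62.5 mm and 10.7 degrees, less where a joint would pass 70% of its speed; a pose out of reach is approached as far as the arm can. A call is refused whole if a number of a shift passes 62.5 or a number of a turn 0.188, either way. A call with a gripper value outside its range is refused whole. The fingers move at their own pace and stop on an object; the grip force is fixed at half the most. Time passes only in rows, so rows that do not move let the fingers close. It gives the time, the measured TCP pose, the force, the opening and the grip force at its end, in the units of the state.
- sensors.get_obs(): the state, without advancing time (a new reading comes with each control period).
- viewer.get_image(name): name is "scene" or "side" or "wrist"; returns a dict with "frame" (480x640x3 uint8, blue, green, red), "fov_y" (degrees; the focal length in pixels is half the picture's height over the tangent of half this angle, whatever the lens; pixels are square), "cx", "cy" (the principal point, pixels), "R" (3x3) and "t" (3): a world point X has camera coordinates R X + t. Camera axes: x right, y down, z forward; pixel columns grow to the right and rows downward; lengths in mm; the calibration is good to about 2 mm. A picture is of the moment at which its call begins. There is no depth.
- ctrl.close_job(): hands the job in; it is judged then, once.
The state is a dict: "t": time; "qpos": joint angles; "qvel": joint speeds; "joint_torque": joint torques, N m; "ee_pos": TCP position; "orientation": TCP orientation; "ft_force": force on the tool from outside, world axes, zero at the start; "moment": the same for the moment, N m; "width": finger opening in mm; "grasp_force": force on a finger pad.
Only numpy, scipy, OpenCV 4.12 (cv2) and the standard library are available. Lean on these libraries where they do the work, as an engineer would, in place of code of your own. Each camera call takes 0.05 s, during which the arm holds its last target. There are 200 camera calls.

## Working session

There is one attempt and no reset: what is moved stays moved. The work goes in short steps, Python scripts to look and compute and a shell command to move; the robot and the scene stay as the last step left them, time stands still between calls to the robot, and variables do not carry over. Pictures are saved under pics/ and viewed, at most 10 in all, crops included, and the job is handed in when it is done.

```bash
mkdir -p pics; python3 - <<'E'
from workcell import sensors, viewer, ctrl
import cv2,numpy as np
for n in ("scene","side"):
    i=viewer.get_image(n); cv2.imwrite(f"pics/{n}0.png",i["frame"])
    print(n,i["fov_y"],i["cx"],i["cy"],np.round(i["R"],3).tolist(),np.round(i["t"],1).tolist())
o=sensors.get_obs(); print({k:np.round(v,3).tolist() for k,v in o.items()}, ctrl.grasp_offset)
E
```

```text
scene 56.59255331298574 315.32504329533066 238.47757697724236 [[0.583, 0.812, -0.014], [0.48, -0.358, -0.801], [-0.656, 0.46, -0.599]] [-348.8, -120.3, 1494.1]
side 54.63451199633648 311.68081218249694 240.2351248222792 [[-0.73, 0.683, 0.012], [0.422, 0.465, -0.778], [-0.537, -0.563, -0.628]] [357.3, -145.0, 1870.1]
{'t': 0.1, 'qpos': [1.331, 0.424, 1.631, -0.0, 1.089, -0.019], 'qvel': [0.001, -0.003, -0.002, 0.0, -0.002, 0.0], 'joint_torque': [-0.0, -54.561, -27.432, 0.064, 0.019, -0.0], 'ee_pos': [136.739, 609.348, 221.991], 'orientation': [-0.346, -3.122, 0.002], 'ft_force': [-0.021, -0.427, 0.025], 'moment': [0.003, -0.021, -0.06], 'grasp_force': 0.0, 'width': 87.682} 18.700000000000003
```

View pics/scene0.png

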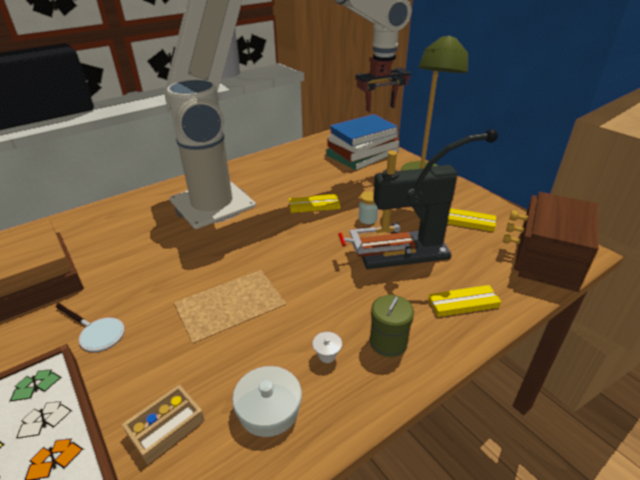

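View pics/side0.png

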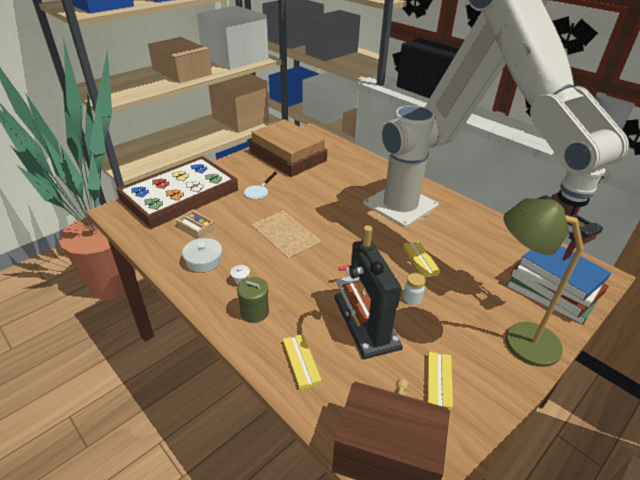

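The scene view shows the cherry board in the press at about (385,242), with the red grip at (342,239). The possible confusions are the yellow look-alikes at (315,203), (470,218) and (465,300). By its description, the cherry-red board under the bar is the one I want. The mat is at (230,303). I'll check the choice in one close crop.

```bash
python3 - <<'E'
import cv2,numpy as np
a=cv2.imread("pics/scene0.png")[120:280,325:475]; b=cv2.imread("pics/side0.png")[220:380,300:450]
c=np.hstack([cv2.resize(x,None,fx=2.6,fy=3.4,interpolation=cv2.INTER_CUBIC) for x in (a,b)])
cv2.imwrite("pics/crop1.png",c);print(c.shape)
# mat corners by colour
s=cv2.imread("pics/scene0.png")
cv2.imwrite("pics/x.png",s)
E
```

```text
(544, 780, 3)
```

View pics/crop1.png

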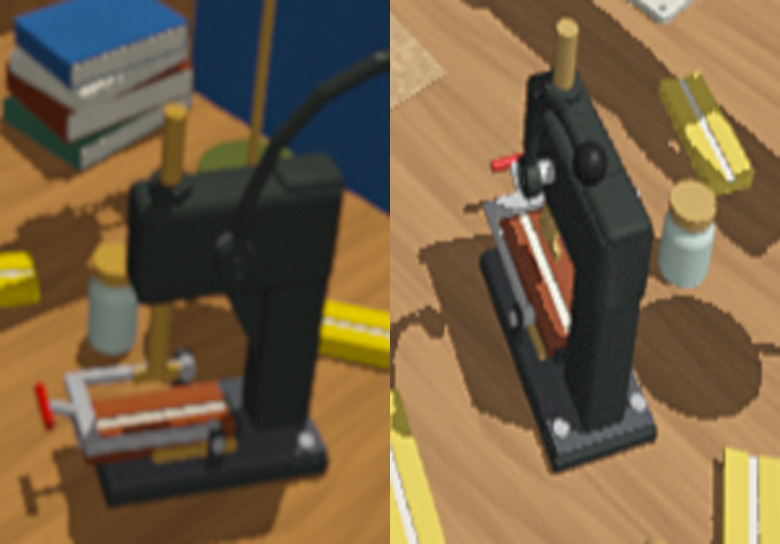

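```bash
cat > h.py <<'E'
from workcell import sensors, viewer, ctrl
import cv2,numpy as np
from scipy.optimize import least_squares
from scipy.spatial.transform import Rotation as Ro
def cam(n):
    i=viewer.get_image(n); i["f"]=240/np.tan(np.radians(i["fov_y"]/2)); return i
def proj(i,X):
    c=np.atleast_2d(X)@np.array(i["R"]).T+np.array(i["t"]); return np.c_[i["cx"]+i["f"]*c[:,0]/c[:,2], i["cy"]+i["f"]*c[:,1]/c[:,2]]
def W(p,X): # planar pose (x,y,yaw)
    return np.atleast_2d(X)@Ro.from_euler("z",p[2]).as_matrix().T+[p[0],p[1],0]
def fit(obs,p0):
    r=lambda p:np.concatenate([(proj(i,W(p,X))-np.array(u)).ravel() for i,X,u in obs])
    return min((least_squares(r,[*p0,a],loss="soft_l1",x_scale=[10,10,.1]) for a in np.arange(-3,3.2,.75)),key=lambda s:s.cost)
def onplane(i,u,z):
    d=np.array(i["R"]).T@[(u[0]-i["cx"])/i["f"],(u[1]-i["cy"])/i["f"],1]; c=-np.array(i["R"]).T@i["t"]
    return c+d*(z-c[2])/d[2]
E
python3 - <<'E'
from h import *
s,d=cam("scene"),cam("side")
p=fit([(s,np.array([[-140,0,64],[160,-60,25],[-85,-60,0],[160,-60,0],[-55,-30,165.]]),[(341.9,239.1),(450.8,254.7),(367.3,268),(450,258.8),(377,207.4)]),
 (d,np.array([[160,-60,0],[160,60,0],[-85,-60,25.]]),[(364.6,358.2),(401.9,348.8),(335.8,295.9)])],(600,300))
print("press",p.x,p.fun.round(1))
sc=[(177,305),(262,274),(284,303),(194,335)]; sd=[(251,229),(284,211),(320,238),(290,256)]
for i,c in ((s,sc),(d,sd)): print([onplane(i,u,4)[:2].round() for u in c])
for n,u in dict(jar=(368,222),can=(391,348),cruc=(327,358),dish=(267,420),y1=(315,210),glass=(102,335)).items(): print(n,onplane(s,u,0)[:2].round())
for n,u in dict(can=(254,314),dish=(203,262),cruc=(240,280),glass=(256,193)).items(): print('side',n,onplane(d,u,0)[:2].round())
print("grip", W(p.x,[[-140,0,64],[-80,0,182]]).round())
E
```

```text
press [548.4204895  292.43001184  -5.17400556] [-1.1  0.   1.2 -3.1 -2.6  0.8  0.4 -0.1 -0.4  3.5 -0.3  1.9  2.2  1.4
 -0.  -3.6]
[array([ 395., -276.]), array([420., -48.]), array([547., -59.]), array([ 511., -281.])]
[array([ 547., -268.]), array([ 382., -274.]), array([395., -57.]), array([541., -55.])]
jar [401. 344.]
can [804.  60.]
cruc [742. -72.]
dish [ 791. -253.]
y1 [246. 252.]
glass [ 380. -454.]
side can [794.  71.]
side dish [ 778. -234.]
side cruc [737. -78.]
side glass [ 381. -453.]
grip [[486. 167.  64.]
 [513. 221. 182.]]
```

The crop confirms the cherry board with its pale strip, under the steel bar inside the press. The red grip is at scene (342,239) and side (345,268). The press sits at about (548,292) with yaw 1.11, and the mat centre is near (467,-165). Next I'll move to a leaned pre-grasp pose in front of the grip, passing over a safe waypoint.

```bash
cat >> h.py <<'E'
def tool(yaw,lean,flip=1): # tool z leans toward press +x; y = flip*press y
    z=np.array([np.sin(lean)*np.cos(yaw),np.sin(lean)*np.sin(yaw),-np.cos(lean)]); y=flip*np.array([-np.sin(yaw),np.cos(yaw),0])
    return np.c_[np.cross(y,z),y,z]
def plan(p0,R0,p1,R1,n=None):
    r=Ro.from_matrix(R0.T@R1).as_rotvec(); d=R0.T@(np.array(p1)-p0)
    n=n or int(max(np.ceil(np.linalg.norm(r)/.12),np.ceil(np.linalg.norm(d)/35),1)); r/=n
    A=sum(Ro.from_rotvec(k*r).as_matrix() for k in range(n)); p=np.linalg.solve(A,d)
    print(n,"x",p.round(1).tolist()+r.round(4).tolist())
def now():
    o=sensors.get_obs(); return np.array(o["ee_pos"]),Ro.from_rotvec(o["orientation"]).as_matrix()
YAW=1.109; PR=[548.4,292.4,YAW]
E
python3 - <<'E'
from h import *
p,R=now(); print(R.round(2).tolist())
for f in (1,-1):
    T=tool(YAW,np.radians(40),f); pre=W(PR,[[-140,0,64]])[0]-95*T[:,2]
    Rm=R@Ro.from_rotvec(Ro.from_matrix(R.T@T).as_rotvec()*.6).as_matrix()
    print(f,pre.round()); m=[340,260,300]
    plan(p,R,m,Rm); plan(m,Rm,pre,T)
E
```

```text
[[-0.98, 0.22, -0.0], [0.22, 0.98, -0.0], [0.0, -0.0, -1.0]]
1 [459. 112. 137.]
12 x [-14.5, -31.1, -6.5, -0.0232, -0.0296, -0.0636]
8 x [12.6, -25.5, 14.1, -0.0232, -0.0296, -0.0636]
-1 [459. 112. 137.]
12 x [-31.8, -10.6, -13.7, -0.0315, 0.0247, 0.0864]
8 x [-27.0, 13.7, 9.2, -0.0315, 0.0247, 0.0864]
```

```bash
r='[-31.8,-10.6,-13.7,-0.0315,0.0247,0.0864,0]'; python3 -m handwheel '[[-31.8,-10.6,-13.7,-0.0315,0.0247,0.0864,0],[-31.8,-10.6,-13.7,-0.0315,0.0247,0.0864,0],[-31.8,-10.6,-13.7,-0.0315,0.0247,0.0864,0],[-31.8,-10.6,-13.7,-0.0315,0.0247,0.0864,0],[-31.8,-10.6,-13.7,-0.0315,0.0247,0.0864,0],[-31.8,-10.6,-13.7,-0.0315,0.0247,0.0864,0],[-31.8,-10.6,-13.7,-0.0315,0.0247,0.0864,0],[-31.8,-10.6,-13.7,-0.0315,0.0247,0.0864,0],[-31.8,-10.6,-13.7,-0.0315,0.0247,0.0864,0],[-31.8,-10.6,-13.7,-0.0315,0.0247,0.0864,0]]'
python3 -m handwheel '[[-31.8,-10.6,-13.7,-0.0315,0.0247,0.0864,0],[-31.8,-10.6,-13.7,-0.0315,0.0247,0.0864,0]]'
python3 - <<'E'
from h import *
p,R=now(); print(sensors.get_obs()["qpos"].round(2) if hasattr(sensors.get_obs()["qpos"],"round") else sensors.get_obs()["qpos"])
T=tool(YAW,np.radians(40),-1); pre=W(PR,[[-140,0,64]])[0]-95*T[:,2]; plan(p,R,pre,T)
E
```

```text
t: 1.45
ee_pos: [333.5, 331.1, 301.1]
orientation: [-1.513, -2.471, -0.486]
ft_force: [-0.1, -1.2, 0.5]
width: 88.2
grasp_force: 0.0
t: 1.7
ee_pos: [340.5, 259.1, 300.0]
orientation: [-1.699, -2.283, -0.567]
ft_force: [0.7, 0.2, 0.1]
width: 87.7
grasp_force: 0.0
[ 0.32 -0.07  2.13  0.52  0.96 -0.25]
8 x [-26.9, 13.7, 9.2, -0.0313, 0.0245, 0.0862]
```

```bash
python3 -m handwheel '[[-26.9,13.7,9.2,-0.0313,0.0245,0.0862,0],[-26.9,13.7,9.2,-0.0313,0.0245,0.0862,0],[-26.9,13.7,9.2,-0.0313,0.0245,0.0862,0],[-26.9,13.7,9.2,-0.0313,0.0245,0.0862,0],[-26.9,13.7,9.2,-0.0313,0.0245,0.0862,0],[-26.9,13.7,9.2,-0.0313,0.0245,0.0862,0],[-26.9,13.7,9.2,-0.0313,0.0245,0.0862,0],[-26.9,13.7,9.2,-0.0313,0.0245,0.0862,0],[0,0,0,0,0,0,0]]'
python3 - <<'E'
from h import *
i=cam("wrist"); cv2.imwrite("pics/w1.png",i["frame"]); np.save("w1.npy",i,allow_pickle=True)
o=sensors.get_obs(); print(np.round(o["qpos"],2))
print(proj(i,W(PR,[[-140,26,64],[-140,-26,64],[-85,60,25],[-85,-60,25],[-55,30,165],[-55,-30,165]])).round())
E
```

```text
t: 2.82
ee_pos: [458.5, 112.9, 135.6]
orientation: [-2.258, -1.397, -0.816]
ft_force: [-0.1, 0.4, 0.6]
width: 88.2
grasp_force: 0.0
[-0.2   0.38  2.25  1.21  0.73 -0.78]
[[281. 241.]
 [359. 241.]
 [246. 199.]
 [394. 199.]
 [263.  13.]
 [377.  13.]]
```

View pics/w1.png

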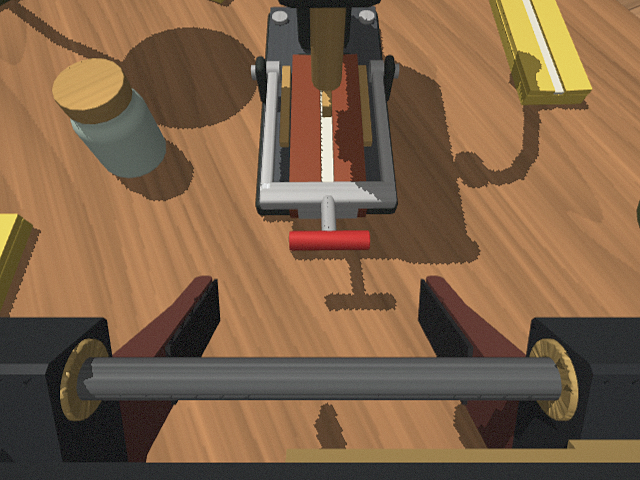

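The wrist view looks straight into the press from its front. The red grip runs from (289,240) to (371,240), the bar is down across the board, and the bed's back corners are at about (269,10) and (382,10). The jar stands well clear at left. I'll refine the press pose from these.

```bash
python3 - <<'E'
from h import *
i=np.load("w1.npy",allow_pickle=True).item()
X=np.array([[-140,26,64],[-140,-26,64],[160,60,25],[160,-60,25]]);U=[(289,240),(370.5,240),(268,10),(383,10)]
f=fit([(i,X,U)],(548,292)); print(f.x,f.fun.round(1))
P=f.x; print(proj(i,W(P,[[-85,60,25],[-85,-60,25],[-100,30,25],[-100,-30,25]])).round())
p,R=now(); T=tool(P[2],np.radians(40),-1); g=W(P,[[-140,0,64]])[0]
print(g.round(1)); plan(p,R,g-30*T[:,2],T); plan(g-30*T[:,2],T,g+12*T[:,2],T)
E
```

```text
[553.87444935 289.78831186   1.11070813] [ 1.6  0.7 -1.7  0.5  1.4 -8.7 -1.4 -9.1]
[[254. 199.]
 [402. 199.]
 [290. 216.]
 [366. 215.]]
[491.7 164.3  64. ]
2 x [-0.2, 3.5, 32.1, -0.0009, 0.0008, -0.0003]
2 x [0.0, -0.0, 21.0, 0.0, 0.0, 0.0]
```

```bash
sed -i 's/^YAW=.*/YAW=1.1107; PR=[553.9,289.8,YAW]/' h.py
python3 -m handwheel '[[-0.1,2.3,21.3,0,0,0,0],[-0.1,2.3,21.3,0,0,0,0],[-0.1,2.3,21.3,0,0,0,0],[0,0,20,0,0,0,0],[0,0,11,0,0,0,0],[0,0,11,0,0,0,0],[0,0,0,0,0,0,0]]'
python3 - <<'E'
from h import *
i=cam("wrist"); cv2.imwrite("pics/w2.png",i["frame"])
p,R=now(); print("TCP in press", Ro.from_euler("z",-YAW).apply(p-[*PR[:2],0]).round(1))
E
```

```text
t: 3.75
ee_pos: [495.4, 171.9, 55.7]
orientation: [-2.255, -1.402, -0.82]
ft_force: [-0.5, -0.6, -0.1]
width: 87.8
grasp_force: 0.0
TCP in press [-131.9   -0.    55.9]
```

View pics/w2.png

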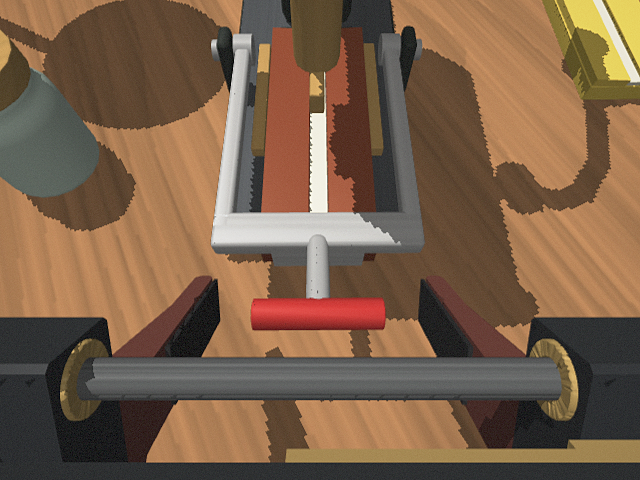

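The red grip (251–385, v≈315) lies centred between the fingers, whose tips at v≈280 reach past it, so I'll close on its ends.

```bash
python3 -m handwheel '[[0,0,0,0,0,0,1],[0,0,0,0,0,0,1],[0,0,0,0,0,0,1],[0,0,0,0,0,0,1]]'
python3 - <<'E'
from h import *
p,R=now(); H=np.array([30,52])
q=Ro.from_euler("z",-YAW).apply(p-[*PR[:2],0]); 
v=np.array([-170,12.]); tv=lambda a:H+[v[0]*np.cos(a)+v[1]*np.sin(a), -v[0]*np.sin(a)+v[1]*np.cos(a)]
print(q.round(1),tv(0),tv(.8))
a=np.linspace(0,.82,11); pts=np.array([tv(x) for x in a]); dd=np.diff(pts,axis=0)
for d in dd: w=Ro.from_euler("z",YAW).apply([d[0],0,d[1]]); print((R.T@w).round(1).tolist())
E
```

```text
t: 4.3
ee_pos: [494.8, 171.5, 55.7]
orientation: [-2.255, -1.401, -0.82]
ft_force: [1.6, 2.1, -0.7]
width: 51.6
grasp_force: 30.2
[-132.2    0.4   55.7] [-140.   64.] [-79.8318675  182.31101597]
[10.1, -0.0, -9.6]
[10.9, -0.0, -8.8]
[11.5, 0.0, -7.9]
[12.2, 0.0, -6.9]
[12.7, 0.0, -5.9]
[13.1, 0.0, -4.8]
[13.5, 0.0, -3.7]
[13.7, 0.0, -2.6]
[13.9, 0.0, -1.5]
[14.0, 0.0, -0.3]
```

```bash
python3 -m handwheel '[[10.1,0,-9.6,0,0,0,1],[10.9,0,-8.8,0,0,0,1],[11.5,0,-7.9,0,0,0,1],[12.2,0,-6.9,0,0,0,1],[12.7,0,-5.9,0,0,0,1]]'
python3 -m handwheel '[[13.1,0,-4.8,0,0,0,1],[13.5,0,-3.7,0,0,0,1],[13.7,0,-2.6,0,0,0,1],[13.9,0,-1.5,0,0,0,1]]'
python3 - <<'E'
from h import *
p,R=now();print(Ro.from_euler("z",-YAW).apply(p-[*PR[:2],0]).round(1))
E
```

```text
t: 4.92
ee_pos: [503.3, 188.9, 122.1]
orientation: [-2.255, -1.402, -0.818]
ft_force: [7.2, 12.4, -14.8]
width: 51.5
grasp_force: 30.0
t: 5.42
ee_pos: [517.4, 218.1, 165.7]
orientation: [-2.258, -1.402, -0.816]
ft_force: [3.7, 3.5, -12.5]
width: 51.8
grasp_force: 30.0
[-80.5   0.8 165.7]
```

```bash
python3 -m handwheel '[[8,0,-0.5,0,0,0,1],[4,0,0,0,0,0,1],[0,0,0,0,0,0,1]]'
python3 - <<'E'
from h import *
i=cam("side"); cv2.imwrite("pics/s2.png",i["frame"]); 
s=cam("scene"); b=cv2.resize(s["frame"][120:280,325:475],None,fx=2.6,fy=3.4); a=cv2.resize(i["frame"][200:360,290:440],None,fx=2.6,fy=3.4); cv2.imwrite("pics/c2.png",np.hstack([b,a]))
p,R=now();print(Ro.from_euler("z",-YAW).apply(p-[*PR[:2],0]).round(1))
E
```

```text
t: 5.8
ee_pos: [521.4, 226.2, 174.0]
orientation: [-2.256, -1.402, -0.817]
ft_force: [-1.6, 1.9, -13.1]
width: 51.8
grasp_force: 30.0
[-71.4   0.9 174.1]
```

View pics/c2.png

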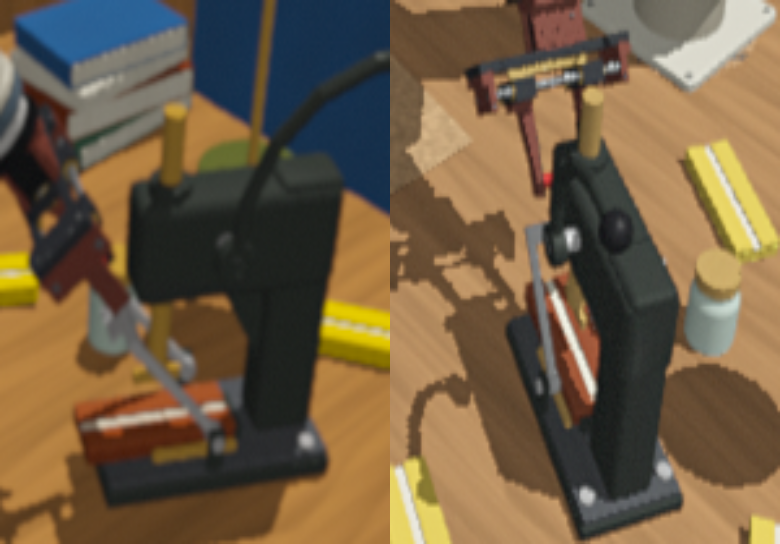

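The scene crop shows the bar standing up against the head's nose and the board still in its bed, so the bar is fully open. I'll release, back off, and plan the approach to the board's front.

```bash
python3 -m handwheel '[[0,0,0,0,0,0,0],[0,0,0,0,0,0,0],[0,0,0,0,0,0,0],[0,0,-20,0,0,0,0],[0,0,-35,0,0,0,0],[0,0,-35,0,0,0,0]]'
python3 - <<'E'
from h import *
p,R=now(); T=tool(YAW,np.radians(40),-1); b=W(PR,[[-80,0,31]])[0]; plan(p,R,b-70*T[:,2],T)
E
```

```text
t: 6.65
ee_pos: [496.8, 174.0, 245.2]
orientation: [-2.256, -1.401, -0.821]
ft_force: [0.5, -0.4, -0.1]
width: 87.8
grasp_force: 0.0
5 x [-20.0, -0.1, 25.1, -0.0, 0.0001, 0.0002]
```

```bash
python3 -m handwheel '[[-20,0,25,0,0,0,0],[-20,0,25,0,0,0,0],[-20,0,25,0,0,0,0],[-20,0,25,0,0,0,0],[-20,0,25,0,0,0,0],[0,0,0,0,0,0,0]]'
python3 - <<'E'
from h import *
i=cam("wrist"); cv2.imwrite("pics/w3.png",i["frame"]);np.save("w3.npy",i,allow_pickle=True)
print(proj(i,W(PR,[[-100,30,25],[-100,-30,25],[-100,30,45],[-100,-30,45],[-80,26,182],[-80,-26,182]])).round())
p,R=now();print(Ro.from_euler("z",-YAW).apply(p-[*PR[:2],0]).round(1))
E
```

```text
t: 7.4
ee_pos: [497.8, 177.7, 82.6]
orientation: [-2.256, -1.399, -0.816]
ft_force: [-0.0, 0.4, 0.7]
width: 87.6
grasp_force: 0.0
[[270. 285.]
 [371. 285.]
 [266. 273.]
 [375. 273.]
 [220.  19.]
 [420.  19.]]
[-1.25e+02 -1.00e-01  8.38e+01]
```

View pics/w3.png

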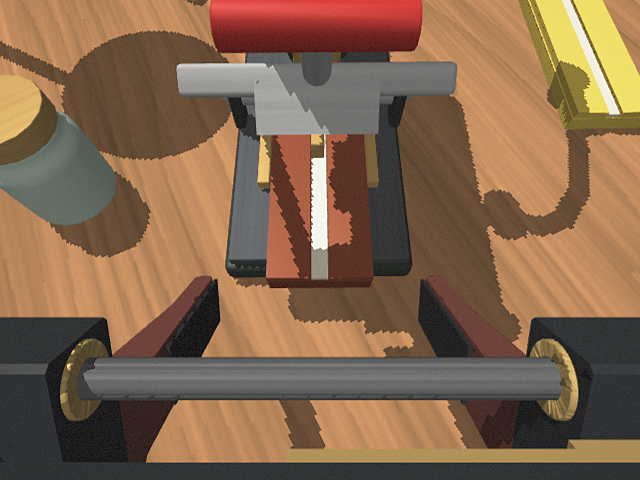

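The board's front end spans (266–374, v 277–287), within a few pixels of prediction, and the bar is clearly overhead. I'll advance and grip it.

```bash
python3 -m handwheel '[[0,0,25,0,0,0,0],[0,0,20,0,0,0,0],[0,0,13,0,0,0,0],[0,0,10,0,0,0,0],[0,0,0,0,0,0,0],[0,0,0,0,0,0,1],[0,0,0,0,0,0,1],[0,0,0,0,0,0,1],[0,0,0,0,0,0,1]]'
python3 - <<'E'
from h import *
p,R=now();print(Ro.from_euler("z",-YAW).apply(p-[*PR[:2],0]).round(1))
w=Ro.from_euler("z",YAW).apply([-85,0,0.5]); print((R.T@w/7).round(2))
E
```

```text
t: 8.57
ee_pos: [518.0, 216.7, 32.2]
orientation: [-2.256, -1.401, -0.821]
ft_force: [-0.9, -1.4, 3.9]
width: 59.9
grasp_force: 30.0
[-81.4  -0.3  32.2]
[-9.26 -0.01 -7.85]
```

```bash
python3 -m handwheel '[[-9.2,0,-7.8,0,0,0,1],[-9.2,0,-7.8,0,0,0,1],[-9.2,0,-7.8,0,0,0,1],[-9.2,0,-7.8,0,0,0,1],[-9.2,0,-7.8,0,0,0,1],[-9.2,0,-7.8,0,0,0,1],[-9.2,0,-7.8,0,0,0,1],[0,0,0,0,0,0,1],[0,0,0,0,0,0,1]]'
python3 - <<'E'
from h import *
p,R=now();print(Ro.from_euler("z",-YAW).apply(p-[*PR[:2],0]).round(1))
i=cam("scene");np.save("s3.npy",i,allow_pickle=True)
a=cv2.resize(i["frame"][150:290,310:460],None,fx=2.6,fy=2.6)
b=cv2.resize(i["frame"][260:345,165:295],None,fx=3,fy=3); b=cv2.copyMakeBorder(b,0,a.shape[0]-b.shape[0],0,0,cv2.BORDER_CONSTANT)
c=np.hstack([a,b]);print(c.shape); cv2.imwrite("pics/c4.png",c)
E
```

```text
t: 9.7
ee_pos: [480.6, 141.0, 32.4]
orientation: [-2.256, -1.401, -0.82]
ft_force: [-0.3, 0.4, -0.7]
width: 59.5
grasp_force: 29.9
[-165.8   -0.4   32.4]
(364, 780, 3)
```

View pics/c4.png

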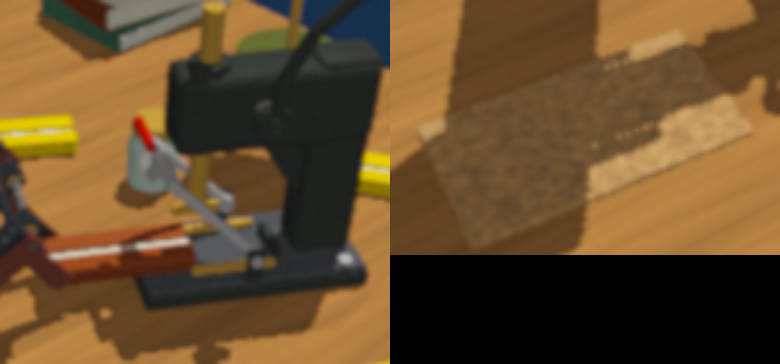

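The board is drawn out to about press x -104 with the bar still open. I'll slide it back a little so the bed carries it, then regrip near its middle so it cannot sag.

```bash
python3 -m handwheel '[[7.7,0,6.4,0,0,0,1],[7.7,0,6.4,0,0,0,1],[7.7,0,6.4,0,0,0,1],[0,0,0,0,0,0,1],[0,0,0,0,0,0,0],[0,0,0,0,0,0,0],[0,0,0,0,0,0,0]]'
python3 - <<'E'
from h import *
p,R=now();print(Ro.from_euler("z",-YAW).apply(p-[*PR[:2],0]).round(1))
t=W(PR,[[-80,0,32.3]])[0]; plan(p,R,t,tool(YAW,np.radians(40),-1))
s=np.load("s3.npy",allow_pickle=True).item(); d=cam("side")
M=np.array([[-75,-120,4],[-75,120,4],[75,120,4],[75,-120,4.]])
a=(s,M,[(174.3,304.3),(262.3,270.7),(285.7,302.7),(192.3,342.3)]); b=(d,M,[(284,211),(320,238),(290,256),(251,229)])
for o in ([a],[b],[a,b]): f=fit(o,(467,-165)); print(f.x,f.fun.round(1))
E
```

```text
t: 10.62
ee_pos: [493.8, 167.9, 32.6]
orientation: [-2.256, -1.401, -0.82]
ft_force: [0.1, -0.3, -0.7]
width: 85.7
grasp_force: 0.0
[-135.9   -0.3   32.6]
2 x [21.4, -0.1, 18.1, -0.0, 0.0004, 0.0003]
[ 4.67410976e+02 -1.66869592e+02 -9.66130885e-02] [-0.4 -2.  -0.8 -0.9  1.2  1.1  0.2  0.6]
[ 4.61576543e+02 -1.67922186e+02 -5.39711753e-02] [-1.4 -1.3  2.8  1.5  0.   0.7 -0.2 -4.8]
[ 4.65642328e+02 -1.66576109e+02 -8.62114401e-02] [-0.8 -2.  -1.5 -1.4  0.9  0.2  0.5  0.2 -0.8 -0.8  1.8  2.9 -1.9  1.5
 -0.4 -4.9]
```

```bash
python3 -m handwheel '[[14.3,0,12.1,0,0,0,0],[14.3,0,12.1,0,0,0,0],[14.2,0,12,0,0,0,0],[0,0,0,0,0,0,0],[0,0,0,0,0,0,1],[0,0,0,0,0,0,1],[0,0,0,0,0,0,1],[0,0,0,0,0,0,1]]'
python3 - <<'E'
from h import *
p,R=now();q=Ro.from_euler("z",-YAW).apply(p-[*PR[:2],0]);print(q.round(1), sensors.get_obs()["qpos"].round(2))
# board centre rel. to TCP in press frame (board underside at bed z 25): 
off=np.array([-136+61.4-q[0],0-q[1],25-q[2]]); print(off.round(1))
rel=R.T@Ro.from_euler("z",YAW).apply(off)   # board origin in tool frame
T=R
p1=p+Ro.from_euler("z",YAW).apply([0,0,12]); p2=p1+Ro.from_euler("z",YAW).apply([-150,0,30])
plan(p,R,p1,R); plan(p1,R,p2,R)
T=Ro.from_euler("z",.37).as_matrix()@R
for z in (45,7,3.5):
    t=np.array([466,-167,z])-T@rel; print(z,t.round(1))
    if z==45: plan(p2,R,t,T)
E
```

```text
t: 11.68
ee_pos: [518.6, 218.0, 32.2]
orientation: [-2.256, -1.401, -0.82]
ft_force: [-0.4, -1.3, 1.6]
width: 59.8
grasp_force: 29.9
[-80.1  -0.2  32.2] [ 0.06  0.67  2.14  1.68  0.59 -1.05]
[ 5.5  0.2 -7.2]
1 x [7.7, 0.0, -9.2, 0.0, 0.0, 0.0]
5 x [-19.2, -0.0, -23.9, 0.0, 0.0, 0.0]
45 [ 465.7 -172.5   52.2]
8 x [-25.0, 11.1, -17.3, 0.0297, 0.0, -0.0355]
7 [ 465.7 -172.5   14.2]
3.5 [ 465.7 -172.5   10.7]
```

```bash
python3 -m handwheel '[[3.9,0,-4.6,0,0,0,1],[3.8,0,-4.6,0,0,0,1],[-12,0,-15,0,0,0,1],[-16.8,0,-21,0,0,0,1],[-16.8,0,-21,0,0,0,1],[-16.8,0,-21,0,0,0,1],[-16.8,0,-21,0,0,0,1],[-16.8,0,-20.5,0,0,0,1],[0,0,0,0,0,0,1]]'
python3 - <<'E'
from h import *
p,R=now(); o=sensors.get_obs(); print(o["qpos"].round(2))
T=tool(1.48,np.radians(40),-1); plan(p,R,[465.7,-172.5,52],T,10)
E
```

```text
t: 12.8
ee_pos: [452.2, 82.4, 74.8]
orientation: [-2.258, -1.399, -0.822]
ft_force: [-0.3, -0.1, -1.4]
width: 60.0
grasp_force: 29.9
[-0.29  0.54  2.27  1.34  0.71 -1.05]
10 x [-20.0, 8.7, -13.8, 0.0239, 0.0001, -0.0284]
```

```bash
python3 -m handwheel '[[-20,8.7,-13.8,0.0239,0,-0.0284,1],[-20,8.7,-13.8,0.0239,0,-0.0284,1],[-20,8.7,-13.8,0.0239,0,-0.0284,1],[-20,8.7,-13.8,0.0239,0,-0.0284,1],[-20,8.7,-13.8,0.0239,0,-0.0284,1],[-20,8.7,-13.8,0.0239,0,-0.0284,1],[-20,8.7,-13.8,0.0239,0,-0.0284,1],[-20,8.7,-13.8,0.0239,0,-0.0284,1],[-20,8.7,-13.8,0.0239,0,-0.0284,1],[-20,8.7,-13.8,0.0239,0,-0.0284,1]]'
python3 -m handwheel '[[0,0,0,0,0,0,1]]'
python3 - <<'E'
from h import *
p,R=now(); o=sensors.get_obs(); print(o["qpos"].round(2))
T=tool(1.48,np.radians(40),-1); plan(p,R,[465.7,-172.5,16],T,4); plan([0,0,0],T,[0,0,-1],T,1)
i=cam("scene"); j=cam("side"); cv2.imwrite("pics/c5.png",np.hstack([cv2.resize(i["frame"][220:360,150:320],None,fx=2.3,fy=2.3),cv2.resize(j["frame"][180:320,210:380],None,fx=2.3,fy=2.3)]))
E
```

```text
t: 14.05
ee_pos: [466.3, -171.8, 51.5]
orientation: [-1.904, -1.747, -0.692]
ft_force: [-0.4, -0.4, -2.4]
width: 59.4
grasp_force: 29.9
t: 14.18
ee_pos: [467.2, -172.6, 51.4]
orientation: [-1.908, -1.747, -0.693]
ft_force: [-0.6, 0.5, -1.6]
width: 59.7
grasp_force: 29.9
[-0.71  0.73  1.82  0.61  1.13 -1.04]
4 x [-5.7, -0.4, 6.8, -0.0001, 0.0005, 0.0006]
1 x [-0.6, 0.0, 0.8, 0.0, 0.0, 0.0]
```

View pics/c5.png

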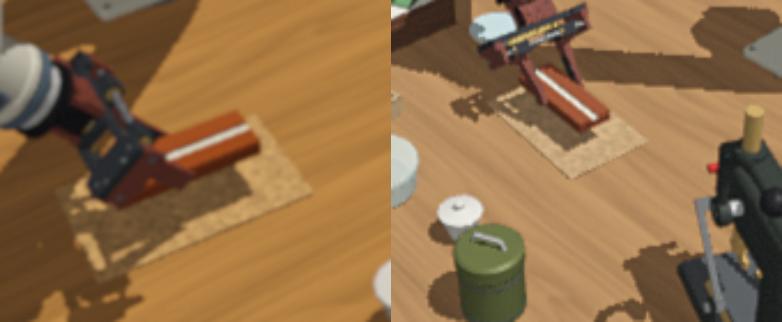

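Both views show the board level and over the mat, lined up with its long side, and the bar still up. I'll lower gently and watch the force.

```bash
python3 -m handwheel '[[-3.9,-0.3,4.5,0,0,0,1],[-3.9,-0.3,4.5,0,0,0,1],[-3.9,-0.3,4.5,0,0,0,1],[-3.9,-0.3,4.5,0,0,0,1],[-3.9,-0.3,4.5,0,0,0,1],[-3.5,0,4.4,0,0,0,1],[0,0,0,0,0,0,1]]'
python3 -m handwheel '[[-1,0,1.2,0,0,0,1],[-1,0,1.2,0,0,0,1],[0,0,0,0,0,0,1]]'
```

```text
t: 15.15
ee_pos: [463.8, -171.8, 15.8]
orientation: [-1.906, -1.744, -0.692]
ft_force: [-1.3, -0.5, -1.2]
width: 59.5
grasp_force: 29.9
t: 15.52
ee_pos: [464.0, -171.9, 13.1]
orientation: [-1.906, -1.745, -0.693]
ft_force: [-0.2, -0.7, -1.1]
width: 59.7
grasp_force: 29.9
```

```bash
python3 -m handwheel '[[-0.7,0,0.9,0,0,0,1],[0,0,0,0,0,0,1]]'; python3 -m handwheel '[[-0.6,0,0.7,0,0,0,1],[0,0,0,0,0,0,1]]'
```

```text
t: 15.78
ee_pos: [464.0, -171.9, 11.9]
orientation: [-1.906, -1.745, -0.692]
ft_force: [0.7, -0.1, -1.8]
width: 59.6
grasp_force: 29.9
t: 16.02
ee_pos: [464.1, -171.9, 11.2]
orientation: [-1.906, -1.745, -0.693]
ft_force: [-1.1, -1.0, 2.2]
width: 59.2
grasp_force: 30.2
```

Contact is felt at the expected height. I'll release and back out.

```bash
python3 -m handwheel '[[0,0,0,0,0,0,1],[0,0,0,0,0,0,0],[0,0,0,0,0,0,0],[0,0,0,0,0,0,0],[0,0,-10,0,0,0,0],[0,0,-20,0,0,0,0],[0,0,-35,0,0,0,0],[0,0,-35,0,0,0,0],[0,0,-35,0,0,0,0],[0,0,0,0,0,0,0]]'
python3 - <<'E'
from h import *
i=cam("wrist"); j=cam("side"); cv2.imwrite("pics/c6.png",np.hstack([cv2.resize(i["frame"],None,fx=.7,fy=.7),cv2.resize(j["frame"][190:358,210:380],None,fx=2,fy=2)]))
M=W([466,-167,-.09],[[-75,-120,4],[-75,120,4],[75,120,4],[75,-120,4.]]); print(proj(i,M).round()*.7)
E
```

```text
t: 17.27
ee_pos: [457.5, -261.4, 116.8]
orientation: [-1.912, -1.749, -0.694]
ft_force: [-0.2, 0.9, -0.6]
width: 88.0
grasp_force: 0.0
[[144.2 268.1]
 [165.9  74.9]
 [280.   74.9]
 [301.7 268.1]]
```

View pics/c6.png

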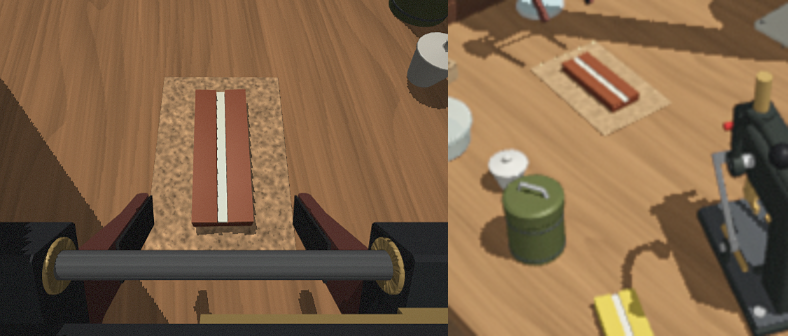

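The board lies flat and groove up inside the mat, from (218,90) to (222,225) in the wrist half. The bar is still open and the robot touches nothing.

```bash
python3 -c "
from workcell import ctrl; print(ctrl.close_job())"
```

```text
the job is handed in; nothing more can be done
None
```

The job is handed in after about 17 s of robot time: in the last pictures the board lies flat, groove up, on the cork mat, the bar stands open, nothing on the desk appears disturbed, and the robot is clear of everything; no verdict was returned.

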